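# Gauge the long face of a glass blank

### The job

Check the long face of the oblong glass blank on the bench gauge. First turn the knurled knob on the dial counter-clockwise, back to its zero stop, so that the drag hand no longer shows the last blank; then lay the glass blank flat on the plate, slide its long face home against the two pads of the back fence (the plunger goes in) and its end against the end stop, and press it gently into that corner. Finish while still gripping the blank and holding it pressed against both stops, so the reading can be taken; leave the jar, the paddle and the tweezers where they are.

Things in the scene. Friction and masses are not known exactly. Their poses are not given: they have to be found in the camera images.
- gauge: bolted-down bench gauge: plate 180 x 160 x 12 mm carrying fence, end stop and, behind the fence, a dial (68 mm across) lying face up. Origin at the plate's underside (worktop), in the plane of the fence pads' faces, midway between the pads. x points into the fence (away from the robot), y along it towards the end stop, z up. Plate: x -80 to 100, y -80 to 80 mm, top z = 12
- back_fence: steel fence fixed on the plate: two pads 12 mm wide at gauge y = -27 and +27 mm, faces in the plane x = 0 facing -x, on a bar behind them (x 3 to 17 mm, 90 mm long). Only 20 mm high above the plate. Origin on the plate top midway between the pad faces; axes as the gauge. Plate, fence and end stop are polished: friction on the glass about 0.25
- end_stop: steel end stop fixed on the plate: one pad 14 mm wide (gauge x = -37 to -23 mm), its face the plane y = +40 mm facing -y, on a block 40 mm long and 16 mm thick behind it; 20 mm high above the plate. Origin on the plate top at the middle of the pad's face; axes as the gauge. 5 to 15 N on each stop is a good press
- home (a point): point on the plate top where the middle of the blank's underside stands when the blank is home in the corner (gauge x = -25, y = 0, z = 12 mm); axes as the gauge
- plunger (a joint): travel (m) of the dial's spring plunger: ball-tipped pin, 7 mm thick, 10 mm above the plate, midway between the fence pads. At 0 it stands 4 mm proud of them; it is pushed in along the gauge's +x, to 0.004 when a flat face is home on both pads. Takes 0.6 to 1.3 N, plus up to 2 N while it carries the drag hand
- knob (a point): middle of the grip of the knurled reset knob on the dial's centre, on its vertical axis, 50 mm above the worktop (gauge x = 62, y = 0 mm). Knob 24 mm in diameter, from 41 to 60 mm above the worktop; the dial below it is 39 mm high
- reset_knob (a joint): angle (rad) of the knob and the drag hand fixed to it: 0 at the zero stop, growing clockwise seen from above, to 1.7. Turn counter-clockwise to reset; it stays where left (light friction). The dial's needle (150 rad per m of plunger travel) carries the hand forward, never back: with the blank home both read about 0.6
- blank: oblong block of frosted ground glass, 50 (own x) x 80 (own y) x 50 mm tall, about 0.45 kg, edges rounded 3 mm, lying on the cork pad. Origin at the middle of its underside. Home in the gauge its 80 mm sides lie along the fence, either way round. Grip it across the 50 mm, fingertips at least 23 mm above its underside so that they pass over fence and end stop
- pad: cork pad, fixed, 150 x 140 x 6 mm, on which the blank lies; origin under its centre
- frit_jar: closed jar, 79 mm across and 90 mm tall, loose bystander; origin at the middle of its underside
- paddle: wooden paddle, 114 x 228 x 22 mm, lying flat, loose bystander; origin at the middle of its underside
- long_tweezers: steel tweezers, 173 x 46 x 12 mm, lying flat, loose bystander; origin at the middle of their underside
There are look-alikes about, which are no part of the job. There is more than one size of the blank; the one meant has the size given above.

How it is judged (in metres and radians):
On the way:
1. the drag hand is turned back to its zero stop while the plunger is free (value of joint reset_knob below 0.08 rad and value of joint plunger below 0.0006 m), for 0.2 s.
At the end, for the whole second after the job is handed in: still gripped (over 2 N), pressed with over 1 N on back fence and on end stop; flat on the plate (4 mm, 0.05 rad), square to the fence within 0.03 rad, within 6 mm of home; plunger in over 3.2 mm, drag hand between 0.45 and 0.85 rad (contact force between blank and back_fence above 1 N and contact force between blank and end_stop above 1 N and contact force between the fingers and blank above 2 N and value of joint plunger above 0.0032 m and value of joint reset_knob between 0.45 and 0.85 rad and angle between the x axis of blank and the x axis of gauge, either way round below 0.03 rad and angle between blank's own z axis and vertical below 0.05 rad and z of blank in the frame of home below 0.004 m and distance between blank and home below 0.006 m and linear speed of blank below 0.02 m/s); the arm keeps its last pose, push and grip.
It fails at once if the blank is slammed or forced against a stop (more than 60 N) (contact force between blank and back_fence above 60 N or contact force between blank and end_stop above 60 N).
It fails at once if the jar, the paddle or the tweezers are moved (distance of any of frit_jar, paddle, long_tweezers from where it was at the start of the episode above 0.02 m).
It also fails if it takes over 69 s, if anything falls off the work surface, if the arm or the gripper's body presses on something with over 40 N, if the wrist force passes 120 N, or if a joint passes its speed limit or range.

### The arm

A 7-joint arm with a two-finger parallel gripper is mounted at the origin on a cart in front of the work surface, level with it; the furniture and walls round the work are solid. World frame = base frame: x ahead of the robot, y to its left, z up, the work surface at z = 0. Lengths are in mm, angles in rad, forces in N, time in s.
With the tool pointing down it reaches from about 400 to 875 mm from the base axis. Payload 4.4 kg.
Tool frame: the origin (TCP) lies at the very end of the fingers, on their centre line; the grasp point (between the pads) lies 19 mm behind it; z points along the fingers, y is the direction in which the jaws open and shut (so a half turn about z gives the same grasp; the last joint's range is limited). The gripper opens to 85 mm and grips with 20 to 120 N. Pads are 22 mm wide; open, the fingers measure 114 mm over their backs; the gripper's body (76 mm by 85 mm) begins 54 mm behind the grasp point. The pads swing forward as they close: fully open they stand 13 mm farther back than shut.
Start: joints at [1.185, 0.628, 0.038, 1.517, -0.027, 0.996, -0.02], TCP at [204.373, -617.049, 231.313] pointing down, gripper open.
Joint ranges: [-3.06, 3.06], [-0.37, 2.12], [-1.25, 1.32], [0.18, 2.47], [-1.1, 4.24], [0.23, 1.98], [-2.94, 2.94]. Speed limits (rad/s): [2.57, 2.57, 3.14, 3.14, 3.14, 3.14, 3.14].

### API

Orientations are given as [roll, pitch, yaw] about the fixed x, y, z axes, in that order (R = Rz(yaw) Ry(pitch) Rx(roll)).
In Python, from cell import read_state, get_image, calibration, finish_job gives the robot as it stands. The module is installed in compiled form; this text tells all that it offers.
- The arm moves only by the tool apply_moves, never from a script. Its argument "increments" is a list of rows, each an object of numbers: "tx", "ty", "tz": the shift along the world's x, y, z in m; "rx", "ry", "rz": the turn, a rotation vector about the world's x, y, z in units of 5 degrees (1.0 is 5 degrees); "claw": the finger opening in m, from 0 to 0.0854. In form: [{"tx": .., "ty": .., "tz": .., "rx": .., "ry": .., "rz": .., "claw": ..}, ...]. A call has 1 to 12 rows; each row is the pose to reach, as a shift and turn from the pose commanded when the call began; what a row does not reach only later rows make up. A row lasts 1/10 s, in which the tool goes at most 50 mm and 8.59 degrees, less where a joint would pass 70% of its speed; a pose out of reach is approached as far as the arm can. A call with a gripper value outside its range is refused whole. The fingers move at their own pace and stop on an object; the grip force is fixed at half the most. Time passes only in rows, so rows that repeat a pose let the fingers close. It gives the time, the measured TCP pose, the force and the opening at its end, in the units of the state.
- read_state(): the state, without advancing time (a new reading comes with each control period).
- get_image(name): name is "side" or "top"; returns the picture (400x640x3 uint8, red, green, blue); there is no depth.
- calibration(name): a dict with "camera_matrix" (3x3 intrinsics, pixels), "distortion" ([k1, k2, p1, p2, k3] as OpenCV has them; the pictures are not rectified), "origin" and "attitude" of the camera in the world. Camera axes: x right, y up, looking along -z (the intrinsics and any distortion apply to the point x, -y, -z); pixel columns grow to the right and rows downward; lengths in mm; the calibration is good to about 2 mm. A picture is of the moment at which its call begins. calibration takes no time and is no camera call.
- finish_job(): hands the job in, once; it reports no verdict.
The state is a dict: "clock": time; "qpos": joint angles; "qd": joint speeds; "tau": joint torques, N m; "eef_pos": TCP position; "tool_rot": TCP orientation; "force": force on the tool from outside, world axes, zero at the start; "torque": the same for the moment, N m; "width": finger opening in mm.
Only numpy, scipy, OpenCV 4.12 (cv2) and the standard library are available. Lean on these libraries where they do the work, as an engineer would, in place of code of your own. Each camera call takes 0.05 s, during which the arm holds its last target. There are 200 camera calls.

## Working session

There is one attempt and no reset: what is moved stays moved. The work goes in short steps, Python scripts to look and compute and a tool call to move; the robot and the scene stay as the last step left them, time stands still between calls to the robot, and variables do not carry over. Pictures are saved under pics/ and viewed, about 8 in all and at most 12, crops included, and the job is handed in when it is done.

Besides the shell and the picture viewer there is one more tool, called after "Request:" in YAML: its name, and indented under it one key for each argument. apply_moves: Moves the arm, as the interface text tells. Its arguments: {"type":"object","properties":{"increments":{"type":"array"}},"required":["increments"]}

```bash
mkdir -p pics; cat > h.py <<'E'
import numpy as np, cv2
from cell import *
def cam(n):
    c=calibration(n); return c
def Rt(c):
    A=np.array(c['attitude'],float)
    if A.shape!=(3,3):
        from scipy.spatial.transform import Rotation as R
        A=R.from_euler('xyz',A).as_matrix() if A.size==3 else R.from_quat(A).as_matrix()
    return A,np.array(c['origin'],float)
def ray(n,px):
    c=cam(n);A,o=Rt(c)
    u=cv2.undistortPoints(np.array(px,float).reshape(-1,1,2),np.array(c['camera_matrix'],float),np.array(c['distortion'],float)).reshape(-1,2)
    d=np.c_[u[:,0],-u[:,1],-np.ones(len(u))]@A.T
    return o,d
def onz(n,px,z):
    o,d=ray(n,px); s=(z-o[2])/d[:,2]; return o+s[:,None]*d
def proj(n,P):
    c=cam(n);A,o=Rt(c); q=(np.array(P,float).reshape(-1,3)-o)@A; q=q*[1,-1,-1]
    return cv2.projectPoints(q.reshape(-1,1,3),np.zeros(3),np.zeros(3),np.array(c['camera_matrix'],float),np.array(c['distortion'],float))[0].reshape(-1,2)
def snap(n,f,crop=None,s=1):
    i=get_image(n)[:,:,::-1].copy(); cv2.imwrite('pics/raw_'+f,i)
    if crop: x0,y0,x1,y1=crop; i=i[y0:y1,x0:x1]
    if s!=1: i=cv2.resize(i,None,fx=s,fy=s,interpolation=cv2.INTER_CUBIC)
    cv2.imwrite('pics/'+f,i)
E
python3 - <<'E'
from h import *
snap('top','t0.png'); snap('side','s0.png')
for n in('top','side'): print(calibration(n))
print(read_state())
E
```

```text
{'camera_matrix': array([[505.61541891,   0.        , 314.32543221],
       [  0.        , 505.61541891, 204.34849186],
       [  0.        ,   0.        ,   1.        ]]), 'distortion': array([-0.16291569,  0.        ,  0.        ,  0.        ,  0.        ]), 'origin': array([ 410.91109718,   53.39114088, 1377.39842118]), 'attitude': array([ 0.10581334,  0.00885312, -1.58250502])}
{'camera_matrix': array([[374.87066966,   0.        , 321.23690393],
       [  0.        , 374.87066966, 196.92919371],
       [  0.        ,   0.        ,   1.        ]]), 'distortion': array([-0.0073127,  0.       ,  0.       ,  0.       ,  0.       ]), 'origin': array([457.26472744, 816.60524874, 579.39289219]), 'attitude': array([ 0.98915679,  0.0052357 , -3.01820463])}
{'clock': 0.1, 'qpos': array([ 1.18519704,  0.62924769,  0.03847505,  1.51826068, -0.02700667,
        0.99630889, -0.01999998]), 'qd': array([ 1.16516213e-03, -1.99947398e-03, -1.07357945e-03, -2.48300277e-03,
       -5.52866776e-05, -7.19020105e-04, -1.48085766e-03]), 'tau': array([ 3.33450553e-03, -5.64530861e+01,  1.23055022e+00, -1.93972689e+01,
        1.12919306e-02,  5.45772346e-03, -5.28515983e-06]), 'eef_pos': array([ 204.18302738, -616.50922337,  230.48779637]), 'tool_rot': array([-3.13988708e+00,  2.90147963e-05,  3.19771369e-01]), 'force': array([-0.45879487,  0.44234757, -0.14460757]), 'torque': array([-0.00969915, -0.01163103,  0.03616721]), 'width': 85.49195943238563}
```

View pics/t0.png

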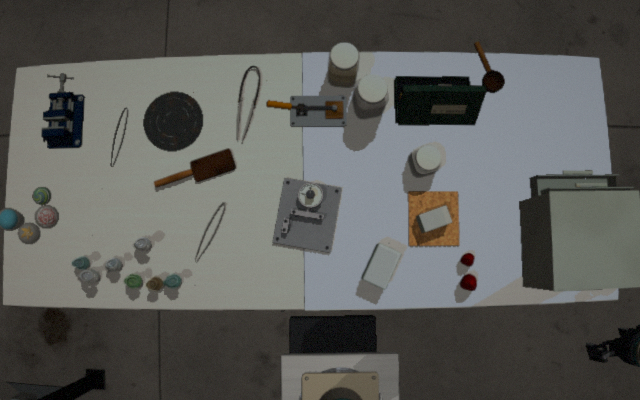

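View pics/s0.png

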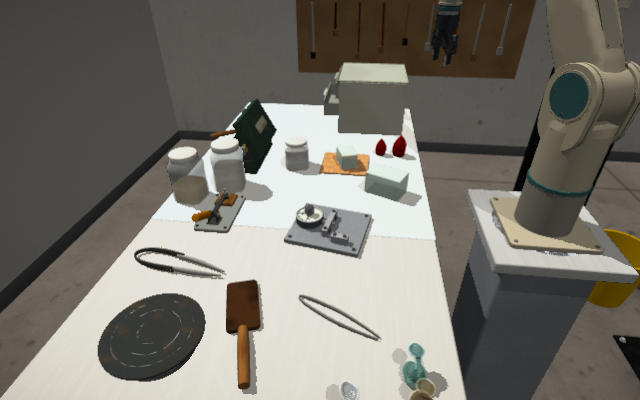

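The top view shows the gauge at (308,215) with its knob at (311,195), and the cork pad at (433,219). There are two candidate blanks: A on the cork at (434,219) and B, larger and off the cork, at (383,262). A fits, since it lies on the cork and looks smaller. I'll confirm it in an enlarged crop.

```bash
python3 - <<'E'
from h import *
i=cv2.imread('pics/raw_t0.png')
a=cv2.resize(i[170:260,265:350],None,fx=4.5,fy=4.5,interpolation=cv2.INTER_CUBIC)
b=cv2.resize(i[170:260,395:470],None,fx=4.5,fy=4.5,interpolation=cv2.INTER_CUBIC)
cv2.imwrite('pics/c1.png',np.hstack([a,b]))
# cork mask and gray plate
hsv=cv2.cvtColor(i,cv2.COLOR_BGR2HSV)
def rect(m,roi,z,name):
    k=np.zeros_like(m);x0,y0,x1,y1=roi;k[y0:y1,x0:x1]=m[y0:y1,x0:x1]
    c=max(cv2.findContours(k,cv2.RETR_EXTERNAL,cv2.CHAIN_APPROX_NONE)[0],key=cv2.contourArea)
    p=onz('top',c.reshape(-1,2),z)[:,:2].astype(np.float32); print(name,cv2.minAreaRect(p), cv2.boundingRect(c)); return c
cork=((hsv[:,:,1]>90)&(hsv[:,:,0]<25)).astype(np.uint8)*255
rect(cork,(400,185,465,252),6,'cork')
for y in (200,240): print([tuple(i[y,x]) for x in (270,285,300,325,345)])
print([tuple(i[y,x]) for y,x in((217,434),(210,434),(228,440),(262,383),(235,415),(195,450))])
E
```

```text
cork ((515.247314453125, -261.5994567871094), (138.69168090820312, 148.36245727539062), 88.95040130615234) (408, 191, 51, 55)
[(np.uint8(133), np.uint8(143), np.uint8(138)), (np.uint8(91), np.uint8(89), np.uint8(87)), (np.uint8(116), np.uint8(122), np.uint8(120)), (np.uint8(86), np.uint8(83), np.uint8(87)), (np.uint8(152), np.uint8(142), np.uint8(137))]
[(np.uint8(132), np.uint8(140), np.uint8(138)), (np.uint8(93), np.uint8(92), np.uint8(89)), (np.uint8(92), np.uint8(91), np.uint8(89)), (np.uint8(94), np.uint8(94), np.uint8(92)), (np.uint8(152), np.uint8(146), np.uint8(140))]
[(np.uint8(125), np.uint8(128), np.uint8(126)), (np.uint8(121), np.uint8(128), np.uint8(127)), (np.uint8(26), np.uint8(51), np.uint8(72)), (np.uint8(132), np.uint8(133), np.uint8(130)), (np.uint8(27), np.uint8(51), np.uint8(77)), (np.uint8(42), np.uint8(82), np.uint8(118))]
```

View pics/c1.png

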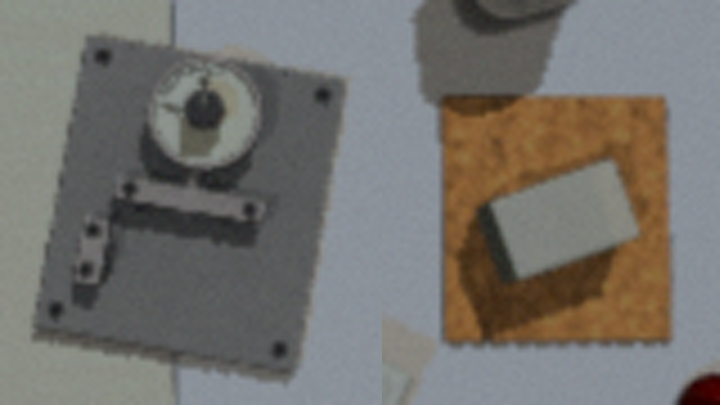

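The crop shows the gauge: plate corners at about (284,178), (342,188), (331,254) and (272,245), knob at (310,194), end stop on the left (+y) and fence behind. Blank A lies on the cork, with its long axis about 20° off horizontal. Next I'll check its size and measure poses.

```bash
python3 - <<'E'
from h import *
i=cv2.imread('pics/raw_t0.png')
g=(np.array([[87,36],[347,80],[297,380],[33,338]])/4.5)+[265,170]-.4
p=onz('top',g,12)[:,:2]; print(p.round(1))
print('edges',[np.linalg.norm(p[k]-p[(k+1)%4]).round(1) for k in range(4)])
def ang(v): return np.degrees(np.arctan2(v[1],v[0])).round(2)
# gauge x: BL->TL, BR->TR
print(ang(p[0]-p[3]),ang(p[1]-p[2]),ang(p[0]-p[1])-90,ang(p[3]-p[2])-90)
a=np.radians(np.mean([ang(p[0]-p[3]),ang(p[1]-p[2]),ang(p[0]-p[1])-90,ang(p[3]-p[2])-90]))
ex=np.array([np.cos(a),np.sin(a)]); ey=np.array([-ex[1],ex[0]]); c=p.mean(0); O=c-10*ex
print('gauge',O,np.degrees(a),'knob',O+62*ex,'home',O-25*ex)
k=onz('top',np.array([[205,107]])/4.5+[265,170]-.4,60); print('knob px',k)
# top-of-fence screws etc
hsv=cv2.cvtColor(i,cv2.COLOR_BGR2HSV)
# blank quad
b=(np.array([[490,205],[612,160],[638,235],[517,280]])-[382,0])/4.5+[395,170]-.4
q=onz('top',b,56)[:,:2]; print(q.round(1),q.mean(0)); print([np.linalg.norm(q[k]-q[(k+1)%4]).round(1) for k in range(4)]); print(ang(q[0]-q[1]),ang(q[3]-q[2]),ang(q[0]-q[3]),ang(q[1]-q[2]))
# blank mask
m=((hsv[:,:,1]<50)&(hsv[:,:,2]>90)).astype(np.uint8)*255
kk=np.zeros_like(m);kk[200:238,412:457]=m[200:238,412:457]
c=max(cv2.findContours(kk,cv2.RETR_EXTERNAL,cv2.CHAIN_APPROX_NONE)[0],key=cv2.contourArea).reshape(-1,2)
pp=onz('top',c,56)[:,:2].astype(np.float32); print('blank',cv2.minAreaRect(pp))
# big one B for comparison
kk=((hsv[:,:,2]>0)*0).astype(np.uint8)
# reproject check on side
print(proj('side',[[*O,12],[*k[0]],[*q.mean(0),56]]).round(1))
E
```

```text
[[630.7 146.1]
 [601.6 -11.4]
 [421.   21.6]
 [447.9 179.6]]
edges [np.float64(160.1), np.float64(183.6), np.float64(160.3), np.float64(185.8)]
-10.39 -10.34 -10.450000000000003 -9.659999999999997
gauge [515.46928419  85.70845305] -10.21 knob [576.48749471  74.7185493 ] home [490.86516704  90.13986586]
knob px [[580.08065089  74.02896741  60.        ]]
[[ 519.3 -211.1]
 [ 544.8 -284.9]
 [ 500.3 -298.8]
 [ 475.1 -225.7]] [ 509.8708119  -255.12660971]
[np.float64(78.1), np.float64(46.6), np.float64(77.3), np.float64(46.6)]
109.11 109.06 18.3 17.39
blank ((510.4100646972656, -255.65553283691406), (48.80447006225586, 78.04273223876953), 18.881946563720703)
[[335.5 226. ]
 [309.8 205.5]
 [347.4 149.1]]
```

The blank measures 78 x 48 mm, less the rounding, which matches 80 x 50. It sits at (510,-255) with its own x at about 18.5°. The gauge yaw is about -10.2° and the knob is near (578.5,74.4). I'll move to the knob, keeping clear of the tall box.

Request:
apply_moves:
  increments:
    - {"tx": 0.096, "ty": 0.267}
    - {"tx": 0.096, "ty": 0.267}
    - {"tx": 0.096, "ty": 0.267}
    - {"tx": 0.096, "ty": 0.267}
    - {"tx": 0.096, "ty": 0.267}
    - {"tx": 0.096, "ty": 0.267}
    - {"tx": 0.23, "ty": 0.45, "tz": -0.03}
    - {"tx": 0.23, "ty": 0.45, "tz": -0.03}
    - {"tx": 0.23, "ty": 0.45, "tz": -0.03}
    - {"tx": 0.23, "ty": 0.45, "tz": -0.03}
    - {"tx": 0.23, "ty": 0.45, "tz": -0.03}
    - {"tx": 0.23, "ty": 0.45, "tz": -0.03}

```text
$.increments[0]: bad value
```

Request:
apply_moves:
  increments:
    - {"tx": 0.096, "ty": 0.267, "tz": 0, "rx": 0, "ry": 0, "rz": 0, "claw": 0.085}
    - {"tx": 0.096, "ty": 0.267, "tz": 0, "rx": 0, "ry": 0, "rz": 0, "claw": 0.085}
    - {"tx": 0.096, "ty": 0.267, "tz": 0, "rx": 0, "ry": 0, "rz": 0, "claw": 0.085}
    - {"tx": 0.096, "ty": 0.267, "tz": 0, "rx": 0, "ry": 0, "rz": 0, "claw": 0.085}
    - {"tx": 0.096, "ty": 0.267, "tz": 0, "rx": 0, "ry": 0, "rz": 0, "claw": 0.085}
    - {"tx": 0.096, "ty": 0.267, "tz": 0, "rx": 0, "ry": 0, "rz": 0, "claw": 0.085}
    - {"tx": 0.23, "ty": 0.45, "tz": -0.03, "rx": 0, "ry": 0, "rz": 0, "claw": 0.085}
    - {"tx": 0.23, "ty": 0.45, "tz": -0.03, "rx": 0, "ry": 0, "rz": 0, "claw": 0.085}
    - {"tx": 0.23, "ty": 0.45, "tz": -0.03, "rx": 0, "ry": 0, "rz": 0, "claw": 0.085}
    - {"tx": 0.23, "ty": 0.45, "tz": -0.03, "rx": 0, "ry": 0, "rz": 0, "claw": 0.085}
    - {"tx": 0.23, "ty": 0.45, "tz": -0.03, "rx": 0, "ry": 0, "rz": 0, "claw": 0.085}

```text
clock: 1.2
eef_pos: [436.3, -163.0, 200.8]
tool_rot: [-3.14, -0.001, 0.325]
force: [-0.5, -0.1, 0.5]
width: 85.1
```

Request:
apply_moves:
  increments:
    - {"tx": 0.144, "ty": 0.241, "tz": -0.08, "rx": 0, "ry": 0, "rz": -1.5, "claw": 0.085}
    - {"tx": 0.144, "ty": 0.241, "tz": -0.08, "rx": 0, "ry": 0, "rz": -3, "claw": 0.085}
    - {"tx": 0.144, "ty": 0.241, "tz": -0.08, "rx": 0, "ry": 0, "rz": -4.5, "claw": 0.085}
    - {"tx": 0.144, "ty": 0.241, "tz": -0.08, "rx": 0, "ry": 0, "rz": -6, "claw": 0.085}
    - {"tx": 0.144, "ty": 0.241, "tz": -0.08, "rx": 0, "ry": 0, "rz": -6, "claw": 0.085}
    - {"tx": 0.144, "ty": 0.241, "tz": -0.08, "rx": 0, "ry": 0, "rz": -6, "claw": 0.085}
    - {"tx": 0.144, "ty": 0.241, "tz": -0.08, "rx": 0, "ry": 0, "rz": -6, "claw": 0.085}
    - {"tx": 0.144, "ty": 0.241, "tz": -0.08, "rx": 0, "ry": 0, "rz": -6, "claw": 0.085}

```text
clock: 2.0
eef_pos: [577.7, 74.8, 120.4]
tool_rot: [3.141, 0.002, -0.201]
force: [0.7, 0.1, -0.9]
width: 84.9
```

```bash
python3 - <<'E'
from h import *
snap('side','s1.png',(240,80,400,280),3)
s=read_state(); print(s['eef_pos'],s['tool_rot'],s['qpos'])
p=s['eef_pos']; print(proj('side',[p,[578.5,74.4,60],[p[0],p[1],60]]))
E
```

```text
[577.66463026  73.0497445  120.88494773] [ 3.14014470e+00  1.12930145e-03 -2.04045866e-01] [-0.26462309  0.67868373  0.14181682  1.81371989 -0.14352484  0.66068654
 -1.81502753]
[[310.35580201 184.03063265]
 [310.46434591 205.64896189]
 [310.88448197 205.3586956 ]]
```

View pics/s1.png

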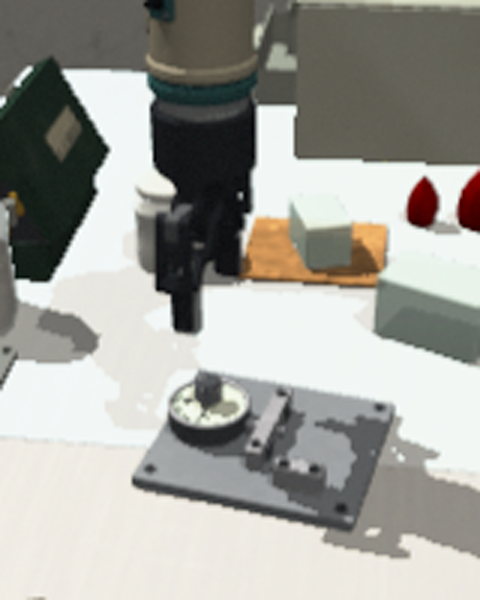

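The side view shows the gripper above the knob, whose top is at (309,204), against (310.5,205.6) predicted. I'll descend and grip.

Request:
apply_moves:
  increments:
    - {"tx": 0.001, "ty": 0.001, "tz": -0.03, "rx": 0, "ry": 0, "rz": 0, "claw": 0.06}
    - {"tx": 0.001, "ty": 0.001, "tz": -0.05, "rx": 0, "ry": 0, "rz": 0, "claw": 0.06}
    - {"tx": 0.001, "ty": 0.001, "tz": -0.065, "rx": 0, "ry": 0, "rz": 0, "claw": 0.06}
    - {"tx": 0.001, "ty": 0.001, "tz": -0.073, "rx": 0, "ry": 0, "rz": 0, "claw": 0.05}
    - {"tx": 0.001, "ty": 0.001, "tz": -0.076, "rx": 0, "ry": 0, "rz": 0, "claw": 0.04}
    - {"tx": 0.001, "ty": 0.001, "tz": -0.076, "rx": 0, "ry": 0, "rz": 0, "claw": 0.03}
    - {"tx": 0.001, "ty": 0.001, "tz": -0.076, "rx": 0, "ry": 0, "rz": 0, "claw": 0.015}
    - {"tx": 0.001, "ty": 0.001, "tz": -0.076, "rx": 0, "ry": 0, "rz": 0, "claw": 0.015}
    - {"tx": 0.001, "ty": 0.001, "tz": -0.076, "rx": 0, "ry": 0, "rz": 0, "claw": 0.015}
    - {"tx": 0.001, "ty": 0.001, "tz": -0.076, "rx": 0, "ry": 0, "rz": 0, "claw": 0.015}

```text
clock: 3.05
eef_pos: [579.6, 73.8, 46.3]
tool_rot: [3.141, -0.001, -0.205]
force: [-2.3, -3.7, 6.3]
width: 21.7
```

Request:
apply_moves:
  increments:
    - {"tx": 0, "ty": 0, "tz": 0, "rx": 0, "ry": 0, "rz": 1, "claw": 0.015}
    - {"tx": 0, "ty": 0, "tz": 0, "rx": 0, "ry": 0, "rz": 2, "claw": 0.015}
    - {"tx": 0, "ty": 0, "tz": 0, "rx": 0, "ry": 0, "rz": 3, "claw": 0.015}
    - {"tx": 0, "ty": 0, "tz": 0, "rx": 0, "ry": 0, "rz": 4, "claw": 0.015}
    - {"tx": 0, "ty": 0, "tz": 0, "rx": 0, "ry": 0, "rz": 5, "claw": 0.015}
    - {"tx": 0, "ty": 0, "tz": 0, "rx": 0, "ry": 0, "rz": 6, "claw": 0.015}
    - {"tx": 0, "ty": 0, "tz": 0, "rx": 0, "ry": 0, "rz": 6, "claw": 0.015}

```text
clock: 3.75
eef_pos: [579.6, 73.4, 46.2]
tool_rot: [3.14, -0.0, 0.32]
force: [-1.7, -4.5, 6.0]
width: 21.3
```

```bash
python3 -c "
from h import *
s=read_state(); print(s['tool_rot'],s['force'],s['torque'],s['tau'])"
```

```text
[ 3.14018006e+00 -8.69307373e-05  3.20480397e-01] [-1.7337938  -4.52693179  6.00466629] [-0.89402216  0.37511264 -0.01798962] [ -2.268297   -53.00106883  -2.10251123 -11.80653512  -0.48074596
  -0.90788243   0.3322392 ]
```

Request:
apply_moves:
  increments:
    - {"tx": 0, "ty": 0, "tz": 0, "rx": 0, "ry": 0, "rz": 1, "claw": 0.015}
    - {"tx": 0, "ty": 0, "tz": 0, "rx": 0, "ry": 0, "rz": 2, "claw": 0.015}
    - {"tx": 0, "ty": 0, "tz": 0, "rx": 0, "ry": 0, "rz": 3, "claw": 0.015}
    - {"tx": 0, "ty": 0, "tz": 0, "rx": 0, "ry": 0, "rz": 4, "claw": 0.015}
    - {"tx": 0, "ty": 0, "tz": 0, "rx": 0, "ry": 0, "rz": 4, "claw": 0.015}

```text
clock: 4.25
eef_pos: [579.7, 73.2, 46.3]
tool_rot: [3.14, 0.001, 0.669]
force: [-1.4, -4.5, 7.2]
width: 20.9
```

```bash
python3 -c "
from h import *
s=read_state(); print(s['tool_rot'],s['force'],s['torque'],s['tau'])"
```

```text
[3.13992270e+00 5.45369374e-04 6.69438510e-01] [-1.43143057 -4.52259291  7.18136675] [-0.94088912  0.30776464 -0.01067417] [ -2.46599279 -52.95845389  -3.58331591 -11.65533274  -0.49381435
  -0.98975692   0.33495161]
```

Request:
apply_moves:
  increments:
    - {"tx": 0, "ty": 0, "tz": 0, "rx": 0, "ry": 0, "rz": 1, "claw": 0.015}
    - {"tx": 0, "ty": 0, "tz": 0, "rx": 0, "ry": 0, "rz": 2, "claw": 0.015}
    - {"tx": 0, "ty": 0, "tz": 0, "rx": 0, "ry": 0, "rz": 3, "claw": 0.015}
    - {"tx": 0, "ty": 0, "tz": 0, "rx": 0, "ry": 0, "rz": 4, "claw": 0.015}
    - {"tx": 0, "ty": 0, "tz": 0, "rx": 0, "ry": 0, "rz": 4, "claw": 0.015}

```text
clock: 4.75
eef_pos: [579.9, 73.0, 46.3]
tool_rot: [3.14, 0.001, 1.018]
force: [-0.9, -4.4, 6.2]
width: 21.2
```

```bash
python3 -c "
from h import *
s=read_state(); print(s['tool_rot'],s['force'],s['torque'],s['tau'],s['width'])"
```

```text
[3.13986476e+00 1.27506965e-03 1.01830462e+00] [-0.88885469 -4.44883447  6.15743773] [-1.01828463  0.28150268 -0.04469999] [ -2.60931171 -52.89258599  -5.03630966 -11.40042275  -0.51454989
  -1.03838727   0.34051571] 21.229815359998017
```

Request:
apply_moves:
  increments:
    - {"tx": 0, "ty": 0, "tz": 0, "rx": 0, "ry": 0, "rz": 1, "claw": 0.015}
    - {"tx": 0, "ty": 0, "tz": 0, "rx": 0, "ry": 0, "rz": 2, "claw": 0.015}
    - {"tx": 0, "ty": 0, "tz": 0, "rx": 0, "ry": 0, "rz": 3, "claw": 0.015}
    - {"tx": 0, "ty": 0, "tz": 0, "rx": 0, "ry": 0, "rz": 4, "claw": 0.015}
    - {"tx": 0, "ty": 0, "tz": 0, "rx": 0, "ry": 0, "rz": 4, "claw": 0.015}

```text
clock: 5.25
eef_pos: [580.3, 72.9, 46.1]
tool_rot: [3.14, 0.002, 1.366]
force: [-1.0, -5.4, 5.4]
width: 21.6
```

```bash
python3 -c "
from h import *
s=read_state(); print(s['tool_rot'],s['force'],s['torque'],s['tau'],s['width'])"
```

```text
[3.13980927e+00 1.81153360e-03 1.36605566e+00] [-0.97641888 -5.35330138  5.37614624] [-1.28964458 -0.22198292 -0.02655943] [ -3.11080344 -52.97691464  -7.05319226 -10.85242689  -0.78765828
  -0.87544486   0.40602621] 21.63054857066673
```

Request:
apply_moves:
  increments:
    - {"tx": 0, "ty": 0, "tz": 0, "rx": 0, "ry": 0, "rz": 1, "claw": 0.015}
    - {"tx": 0, "ty": 0, "tz": 0, "rx": 0, "ry": 0, "rz": 2, "claw": 0.015}
    - {"tx": 0, "ty": 0, "tz": 0, "rx": 0, "ry": 0, "rz": 3, "claw": 0.015}
    - {"tx": 0, "ty": 0, "tz": 0, "rx": 0, "ry": 0, "rz": 3, "claw": 0.015}

```text
clock: 5.65
eef_pos: [580.5, 72.9, 46.0]
tool_rot: [3.14, 0.002, 1.627]
force: [-0.2, -6.0, 4.8]
width: 21.4
```

```bash
python3 -c "
from h import *
s=read_state(); print(s['tool_rot'],s['force'],s['torque'],s['tau'],s['width'])"
```

```text
[3.14010291e+00 2.27397004e-03 1.62742467e+00] [-0.15987633 -5.99698656  4.77757544] [-1.23813917 -0.2982826  -0.03370644] [ -3.18975002 -52.91615725  -8.03842753 -10.52805305  -0.82552202
  -0.85114198   0.35637273] 21.36955333718914
```

The knob has turned 105° CCW in the grip, more than its full range. Next I'll release, lift and move to above the blank, turning to yaw 1.89.

Request:
apply_moves:
  increments:
    - {"tx": 0, "ty": 0, "tz": 0, "rx": 0, "ry": 0, "rz": 0, "claw": 0.06}
    - {"tx": 0, "ty": 0, "tz": 0, "rx": 0, "ry": 0, "rz": 0, "claw": 0.06}
    - {"tx": 0, "ty": 0, "tz": 0, "rx": 0, "ry": 0, "rz": 0, "claw": 0.06}
    - {"tx": 0, "ty": 0, "tz": 0.04, "rx": 0, "ry": 0, "rz": 0, "claw": 0.085}
    - {"tx": 0, "ty": 0, "tz": 0.09, "rx": 0, "ry": 0, "rz": 0, "claw": 0.085}
    - {"tx": -0.05, "ty": -0.2, "tz": 0.11, "rx": 0, "ry": 0, "rz": 1, "claw": 0.085}
    - {"tx": -0.05, "ty": -0.2, "tz": 0.11, "rx": 0, "ry": 0, "rz": 2, "claw": 0.085}
    - {"tx": -0.05, "ty": -0.2, "tz": 0.11, "rx": 0, "ry": 0, "rz": 3, "claw": 0.085}
    - {"tx": -0.05, "ty": -0.2, "tz": 0.11, "rx": 0, "ry": 0, "rz": 3.1, "claw": 0.085}
    - {"tx": -0.05, "ty": -0.2, "tz": 0.11, "rx": 0, "ry": 0, "rz": 3.1, "claw": 0.085}

```text
clock: 6.65
eef_pos: [527.0, -133.0, 155.1]
tool_rot: [-3.138, 0.003, 1.889]
force: [-0.1, -0.3, -0.5]
width: 85.2
```

```bash
python3 - <<'E'
from h import *
s=read_state(); print(s['eef_pos'],s['tool_rot'],s['qpos'])
snap('top','t2.png')
a=cv2.imread('pics/raw_t0.png')[180:212,294:328]; b=cv2.imread('pics/raw_t2.png')[180:212,294:328]
f=lambda x:cv2.resize(x,None,fx=11,fy=11,interpolation=cv2.INTER_CUBIC)
cv2.imwrite('pics/c2.png',np.hstack([f(a),f(b)]))
E
```

```text
[ 527.04881015 -132.96630871  155.05480529] [-3.13808683  0.00322945  1.88887409] [ 0.55214064  0.63180157 -0.5509127   1.8817275   0.47122534  0.76165713
  0.05606384]
```

View pics/c2.png

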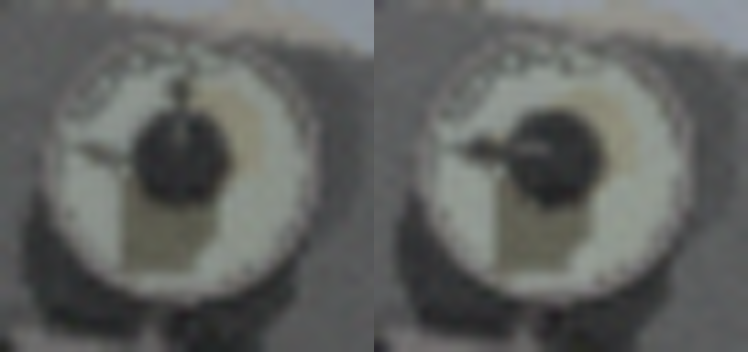

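The left half (before) shows the drag hand pointing up at (310,188). The right half (after) shows it turned CCW to point left, on top of the needle at (303,193.5), so it is reset. Next is the blank.

Request:
apply_moves:
  increments:
    - {"tx": -0.017, "ty": -0.122, "tz": -0.055, "rx": 0, "ry": 0, "rz": 0, "claw": 0.085}
    - {"tx": -0.017, "ty": -0.122, "tz": -0.055, "rx": 0, "ry": 0, "rz": 0, "claw": 0.085}
    - {"tx": -0.017, "ty": -0.122, "tz": -0.055, "rx": 0, "ry": 0, "rz": 0, "claw": 0.085}
    - {"tx": -0.017, "ty": -0.122, "tz": -0.055, "rx": 0, "ry": 0, "rz": 0, "claw": 0.085}
    - {"tx": -0.017, "ty": -0.122, "tz": -0.055, "rx": 0, "ry": 0, "rz": 0, "claw": 0.085}

```text
clock: 7.2
eef_pos: [513.0, -245.5, 99.8]
tool_rot: [3.141, -0.002, 1.899]
force: [0.5, 0.7, 0.5]
width: 85.0
```

```bash
python3 - <<'E'
from h import *
s=read_state(); print(s['eef_pos'],s['tool_rot'])
snap('side','s3.png',(270,60,430,220),3.7)
print((proj('side',[s['eef_pos'],[510.3,-255.5,56]])-[270,60])*3.7)
E
```

```text
[ 512.95918729 -245.47573018   99.80090576] [ 3.14080036e+00 -1.90617477e-03  1.89940046e+00]
[[283.60379416 286.58595607]
 [285.86988551 329.27309093]]
```

View pics/s3.png

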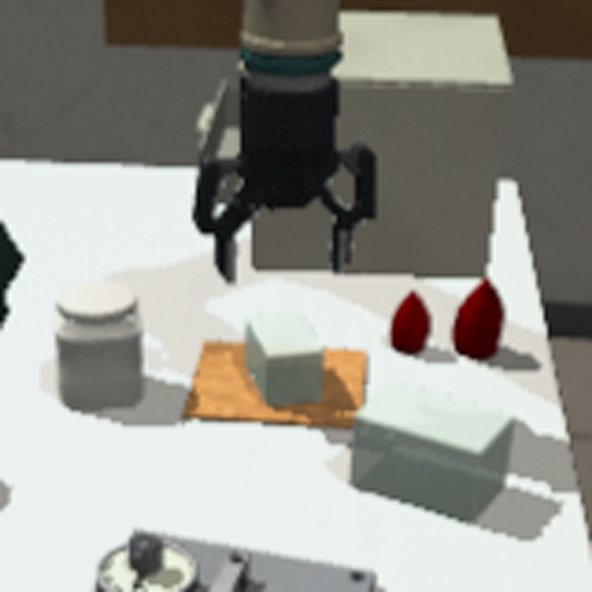

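Request:
apply_moves:
  increments:
    - {"tx": 0, "ty": 0, "tz": -0.01, "rx": 0, "ry": 0, "rz": 0, "claw": 0.085}
    - {"tx": 0, "ty": 0, "tz": -0.02, "rx": 0, "ry": 0, "rz": 0, "claw": 0.085}
    - {"tx": 0, "ty": 0, "tz": -0.02, "rx": 0, "ry": 0, "rz": 0, "claw": 0.085}

```text
clock: 7.55
eef_pos: [511.6, -245.6, 78.9]
tool_rot: [-3.14, -0.002, 1.901]
force: [0.1, 0.4, -0.0]
width: 84.6
```

Request:
apply_moves:
  increments:
    - {"tx": -0.001, "ty": -0.01, "tz": -0.015, "rx": 0, "ry": 0, "rz": 0, "claw": 0.085}
    - {"tx": -0.001, "ty": -0.01, "tz": -0.035, "rx": 0, "ry": 0, "rz": 0, "claw": 0.085}
    - {"tx": -0.001, "ty": -0.01, "tz": -0.047, "rx": 0, "ry": 0, "rz": 0, "claw": 0.085}
    - {"tx": -0.001, "ty": -0.01, "tz": -0.047, "rx": 0, "ry": 0, "rz": 0, "claw": 0.065}
    - {"tx": -0.001, "ty": -0.01, "tz": -0.047, "rx": 0, "ry": 0, "rz": 0, "claw": 0.055}
    - {"tx": -0.001, "ty": -0.01, "tz": -0.047, "rx": 0, "ry": 0, "rz": 0, "claw": 0.045}
    - {"tx": -0.001, "ty": -0.01, "tz": -0.047, "rx": 0, "ry": 0, "rz": 0, "claw": 0.04}
    - {"tx": -0.001, "ty": -0.01, "tz": -0.047, "rx": 0, "ry": 0, "rz": 0, "claw": 0.04}
    - {"tx": -0.001, "ty": -0.01, "tz": -0.047, "rx": 0, "ry": 0, "rz": 0, "claw": 0.04}
    - {"tx": -0.001, "ty": -0.01, "tz": -0.047, "rx": 0, "ry": 0, "rz": 0, "claw": 0.04}

```text
clock: 8.55
eef_pos: [511.9, -257.2, 34.0]
tool_rot: [3.141, 0.001, 1.899]
force: [0.2, 1.0, 6.2]
width: 48.5
```

The blank is gripped (48.5 mm reading). I'll lift it and carry it to above the plate, short of the stops.

Request:
apply_moves:
  increments:
    - {"tx": 0, "ty": 0, "tz": 0.02, "rx": 0, "ry": 0, "rz": 0, "claw": 0.04}
    - {"tx": 0, "ty": 0, "tz": 0.05, "rx": 0, "ry": 0, "rz": 0, "claw": 0.04}
    - {"tx": 0, "ty": 0.02, "tz": 0.08, "rx": 0, "ry": 0, "rz": 0, "claw": 0.04}
    - {"tx": -0.01, "ty": 0.06, "tz": 0.08, "rx": 0, "ry": 0, "rz": -1, "claw": 0.04}
    - {"tx": -0.02, "ty": 0.1, "tz": 0.08, "rx": 0, "ry": 0, "rz": -2, "claw": 0.04}
    - {"tx": -0.03, "ty": 0.14, "tz": 0.08, "rx": 0, "ry": 0, "rz": -3, "claw": 0.04}
    - {"tx": -0.0385, "ty": 0.18, "tz": 0.08, "rx": 0, "ry": 0, "rz": -4, "claw": 0.04}
    - {"tx": -0.0385, "ty": 0.22, "tz": 0.08, "rx": 0, "ry": 0, "rz": -5, "claw": 0.04}
    - {"tx": -0.0385, "ty": 0.26, "tz": 0.08, "rx": 0, "ry": 0, "rz": -5.8, "claw": 0.04}
    - {"tx": -0.0385, "ty": 0.3, "tz": 0.08, "rx": 0, "ry": 0, "rz": -5.8, "claw": 0.04}
    - {"tx": -0.0385, "ty": 0.336, "tz": 0.08, "rx": 0, "ry": 0, "rz": -5.8, "claw": 0.04}
    - {"tx": -0.0385, "ty": 0.336, "tz": 0.08, "rx": 0, "ry": 0, "rz": -5.8, "claw": 0.04}

```text
clock: 9.75
eef_pos: [472.8, 86.2, 113.3]
tool_rot: [3.141, -0.005, 1.403]
force: [0.2, 0.0, -4.1]
width: 48.7
```

Request:
apply_moves:
  increments:
    - {"tx": 0, "ty": 0, "tz": -0.02, "rx": 0, "ry": 0, "rz": 0, "claw": 0.04}
    - {"tx": 0, "ty": 0, "tz": -0.04, "rx": 0, "ry": 0, "rz": 0, "claw": 0.04}
    - {"tx": 0, "ty": 0, "tz": -0.04, "rx": 0, "ry": 0, "rz": 0, "claw": 0.04}
    - {"tx": 0, "ty": 0, "tz": -0.04, "rx": 0, "ry": 0, "rz": 0, "claw": 0.04}

```text
clock: 10.15
eef_pos: [472.3, 78.6, 73.0]
tool_rot: [-3.14, 0.001, 1.393]
force: [-0.2, 0.2, -5.2]
width: 48.9
```

```bash
python3 - <<'E'
from h import *
s=read_state(); print(s['eef_pos'],s['tool_rot'],s['force'],s['qpos'],s['width'])
snap('side','s4.png',(260,110,400,260),4); snap('top','t4.png')
E
```

```text
[472.33733063  78.59216194  73.04959826] [-3.14010639e+00  6.42734172e-04  1.39301465e+00] [-0.23579192  0.2025954  -5.19180735] [-0.04598418  0.66585399 -0.26050512  2.1122907   0.40825643  0.41225492
 -0.80798708] 48.91111369365082
```

View pics/s4.png

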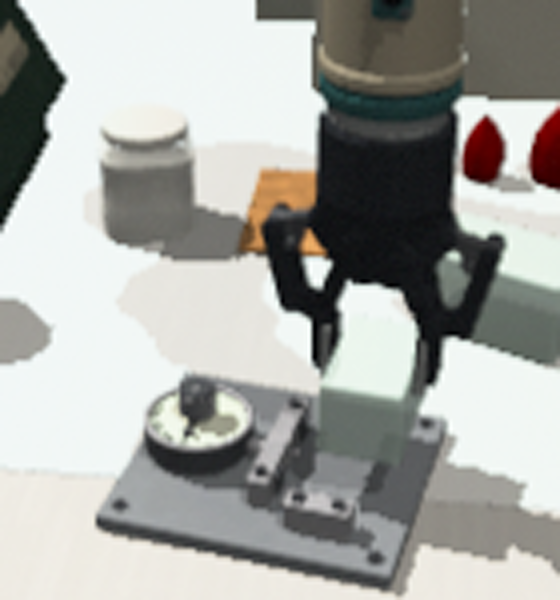

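The blank hangs level and about square, clear of the fence at (330,222) and end stop at (340,235). I'll lower it onto the plate.

Request:
apply_moves:
  increments:
    - {"tx": 0, "ty": 0, "tz": -0.015, "rx": 0, "ry": 0, "rz": 0, "claw": 0.04}
    - {"tx": 0, "ty": 0, "tz": -0.025, "rx": 0, "ry": 0, "rz": 0, "claw": 0.04}
    - {"tx": 0, "ty": 0, "tz": -0.029, "rx": 0, "ry": 0, "rz": 0, "claw": 0.04}
    - {"tx": 0, "ty": 0, "tz": -0.031, "rx": 0, "ry": 0, "rz": 0, "claw": 0.04}
    - {"tx": 0, "ty": 0, "tz": -0.032, "rx": 0, "ry": 0, "rz": 0, "claw": 0.04}
    - {"tx": 0, "ty": 0, "tz": -0.032, "rx": 0, "ry": 0, "rz": 0, "claw": 0.04}

```text
clock: 10.85
eef_pos: [473.1, 79.0, 41.5]
tool_rot: [3.141, -0.0, 1.393]
force: [0.5, 0.2, -4.5]
width: 48.6
```

Request:
apply_moves:
  increments:
    - {"tx": 0, "ty": 0, "tz": -0.001, "rx": 0, "ry": 0, "rz": 0, "claw": 0.04}
    - {"tx": 0, "ty": 0, "tz": -0.002, "rx": 0, "ry": 0, "rz": 0, "claw": 0.04}
    - {"tx": 0, "ty": 0, "tz": -0.002, "rx": 0, "ry": 0, "rz": 0, "claw": 0.04}

```text
clock: 11.15
eef_pos: [473.2, 79.0, 40.0]
tool_rot: [3.141, -0.0, 1.393]
force: [-1.0, -0.1, 4.7]
width: 48.8
```

The blank is on the plate. Now I'll slide it toward the fence along gauge +x.

Request:
apply_moves:
  increments:
    - {"tx": 0.003, "ty": -0.0005, "tz": 0, "rx": 0, "ry": 0, "rz": 0, "claw": 0.04}
    - {"tx": 0.006, "ty": -0.001, "tz": 0, "rx": 0, "ry": 0, "rz": 0, "claw": 0.04}
    - {"tx": 0.009, "ty": -0.0016, "tz": 0, "rx": 0, "ry": 0, "rz": 0, "claw": 0.04}
    - {"tx": 0.011, "ty": -0.002, "tz": 0, "rx": 0, "ry": 0, "rz": 0, "claw": 0.04}
    - {"tx": 0.0125, "ty": -0.0023, "tz": 0, "rx": 0, "ry": 0, "rz": 0, "claw": 0.04}
    - {"tx": 0.0125, "ty": -0.0023, "tz": 0, "rx": 0, "ry": 0, "rz": 0, "claw": 0.04}

```text
clock: 11.75
eef_pos: [484.2, 76.9, 40.0]
tool_rot: [-3.14, 0.001, 1.394]
force: [-5.1, 0.8, 7.6]
width: 48.8
```

Request:
apply_moves:
  increments:
    - {"tx": 0.001, "ty": -0.0002, "tz": 0, "rx": 0, "ry": 0, "rz": 0, "claw": 0.04}
    - {"tx": 0.002, "ty": -0.0004, "tz": 0, "rx": 0, "ry": 0, "rz": 0, "claw": 0.04}
    - {"tx": 0.003, "ty": -0.0005, "tz": 0, "rx": 0, "ry": 0, "rz": 0, "claw": 0.04}
    - {"tx": 0.003, "ty": -0.0005, "tz": 0, "rx": 0, "ry": 0, "rz": 0, "claw": 0.04}

```text
clock: 12.15
eef_pos: [487.0, 76.4, 40.0]
tool_rot: [-3.14, 0.001, 1.394]
force: [-5.2, 1.3, 9.3]
width: 48.7
```

Request:
apply_moves:
  increments:
    - {"tx": 0.001, "ty": -0.0002, "tz": -0.0, "rx": 0, "ry": 0, "rz": 0, "claw": 0.04}
    - {"tx": 0.002, "ty": -0.0004, "tz": 0.0005, "rx": 0, "ry": 0, "rz": 0, "claw": 0.04}
    - {"tx": 0.003, "ty": -0.0005, "tz": 0.0005, "rx": 0, "ry": 0, "rz": 0, "claw": 0.04}
    - {"tx": 0.003, "ty": -0.0005, "tz": 0.0005, "rx": 0, "ry": 0, "rz": 0, "claw": 0.04}

```text
clock: 12.55
eef_pos: [490.0, 75.8, 40.0]
tool_rot: [-3.139, 0.001, 1.394]
force: [-5.4, 1.9, 6.5]
width: 49.0
```

Request:
apply_moves:
  increments:
    - {"tx": 0.001, "ty": -0.0002, "tz": 0, "rx": 0, "ry": 0, "rz": 0, "claw": 0.04}
    - {"tx": 0.002, "ty": -0.0004, "tz": 0, "rx": 0, "ry": 0, "rz": 0, "claw": 0.04}
    - {"tx": 0.002, "ty": -0.0004, "tz": 0, "rx": 0, "ry": 0, "rz": 0, "claw": 0.04}

```text
clock: 12.85
eef_pos: [491.6, 75.5, 40.0]
tool_rot: [-3.139, 0.001, 1.394]
force: [-6.5, 1.9, 7.1]
width: 48.6
```

Request:
apply_moves:
  increments:
    - {"tx": 0.0007, "ty": -0.0001, "tz": 0, "rx": 0, "ry": 0, "rz": 0, "claw": 0.04}
    - {"tx": 0.0015, "ty": -0.0003, "tz": 0, "rx": 0, "ry": 0, "rz": 0, "claw": 0.04}
    - {"tx": 0.0015, "ty": -0.0003, "tz": 0, "rx": 0, "ry": 0, "rz": 0, "claw": 0.04}

```text
clock: 13.15
eef_pos: [492.1, 75.4, 40.0]
tool_rot: [-3.137, 0.001, 1.394]
force: [-8.0, 1.3, 9.5]
width: 48.7
```

Request:
apply_moves:
  increments:
    - {"tx": 0.001, "ty": -0.0002, "tz": 0, "rx": 0, "ry": 0, "rz": 0, "claw": 0.04}
    - {"tx": 0.002, "ty": -0.0004, "tz": 0, "rx": 0, "ry": 0, "rz": 0, "claw": 0.04}
    - {"tx": 0.002, "ty": -0.0004, "tz": 0, "rx": 0, "ry": 0, "rz": 0, "claw": 0.04}

```text
clock: 13.45
eef_pos: [492.2, 75.3, 40.1]
tool_rot: [-3.134, 0.002, 1.395]
force: [-12.5, 3.6, 14.0]
width: 49.2
```

```bash
python3 - <<'E'
from h import *
s=read_state(); print(s['eef_pos'],s['tool_rot'],s['force'],s['torque'])
snap('side','s5.png',(280,150,370,250),6)
E
```

```text
[492.19033942  75.34967696  40.10851865] [-3.13426004e+00  2.19817562e-03  1.39454353e+00] [-12.51079487   3.60351712  13.96456293] [ 0.76452354  2.52357525 -0.10756018]
```

View pics/s5.png

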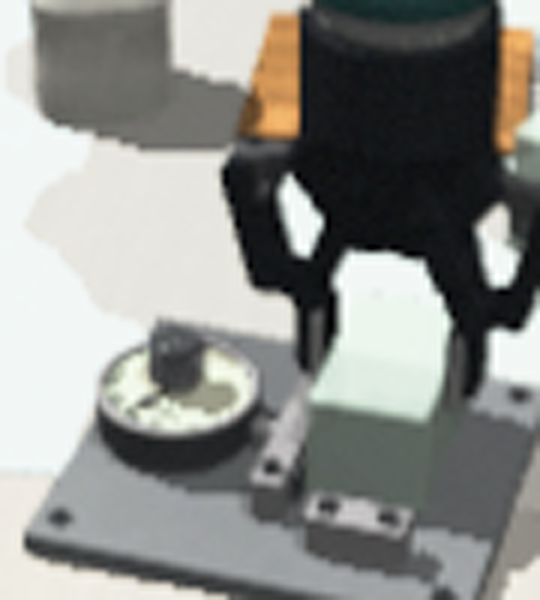

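The blank is against the fence: x stops at 492.2 and the push is rising. Next I'll slide it along +y to the end stop, easing the downforce slightly.

Request:
apply_moves:
  increments:
    - {"tx": 0.0002, "ty": 0.002, "tz": 0.0005, "rx": 0, "ry": 0, "rz": 0, "claw": 0.04}
    - {"tx": 0.0007, "ty": 0.004, "tz": 0.0005, "rx": 0, "ry": 0, "rz": 0, "claw": 0.04}
    - {"tx": 0.001, "ty": 0.006, "tz": 0.0005, "rx": 0, "ry": 0, "rz": 0, "claw": 0.04}
    - {"tx": 0.0014, "ty": 0.008, "tz": 0.0005, "rx": 0, "ry": 0, "rz": 0, "claw": 0.04}
    - {"tx": 0.0014, "ty": 0.008, "tz": 0.0005, "rx": 0, "ry": 0, "rz": 0, "claw": 0.04}

```text
clock: 14.0
eef_pos: [492.7, 77.5, 40.2]
tool_rot: [-3.132, 0.01, 1.389]
force: [-11.1, -7.7, 14.0]
width: 48.6
```

Request:
apply_moves:
  increments:
    - {"tx": 0, "ty": 0, "tz": 0.001, "rx": 0, "ry": 0, "rz": 0, "claw": 0.04}
    - {"tx": 0.0002, "ty": 0.001, "tz": 0.0015, "rx": 0, "ry": 0, "rz": 0, "claw": 0.04}
    - {"tx": 0.0004, "ty": 0.002, "tz": 0.0015, "rx": 0, "ry": 0, "rz": 0, "claw": 0.04}
    - {"tx": 0.0004, "ty": 0.002, "tz": 0.0015, "rx": 0, "ry": 0, "rz": 0, "claw": 0.04}

```text
clock: 14.4
eef_pos: [493.5, 82.3, 40.5]
tool_rot: [-3.132, 0.006, 1.392]
force: [-8.0, -1.8, -2.3]
width: 48.8
```

Request:
apply_moves:
  increments:
    - {"tx": 0.0002, "ty": 0.001, "tz": -0.0003, "rx": 0, "ry": 0, "rz": 0, "claw": 0.04}
    - {"tx": 0.0004, "ty": 0.002, "tz": -0.0003, "rx": 0, "ry": 0, "rz": 0, "claw": 0.04}
    - {"tx": 0.0005, "ty": 0.003, "tz": -0.0003, "rx": 0, "ry": 0, "rz": 0, "claw": 0.04}
    - {"tx": 0.0007, "ty": 0.004, "tz": -0.0003, "rx": 0, "ry": 0, "rz": 0, "claw": 0.04}
    - {"tx": 0.0007, "ty": 0.004, "tz": -0.0003, "rx": 0, "ry": 0, "rz": 0, "claw": 0.04}

```text
clock: 14.9
eef_pos: [494.1, 85.4, 40.4]
tool_rot: [-3.132, 0.007, 1.391]
force: [-9.6, -3.3, 1.6]
width: 48.9
```

Request:
apply_moves:
  increments:
    - {"tx": 0.0002, "ty": 0.001, "tz": 0, "rx": 0, "ry": 0, "rz": 0, "claw": 0.04}
    - {"tx": 0.0004, "ty": 0.002, "tz": 0, "rx": 0, "ry": 0, "rz": 0, "claw": 0.04}
    - {"tx": 0.0005, "ty": 0.003, "tz": 0, "rx": 0, "ry": 0, "rz": 0, "claw": 0.04}
    - {"tx": 0.0005, "ty": 0.003, "tz": 0, "rx": 0, "ry": 0, "rz": 0, "claw": 0.04}

```text
clock: 15.3
eef_pos: [494.7, 88.5, 40.4]
tool_rot: [-3.132, 0.007, 1.391]
force: [-8.1, -2.7, 1.2]
width: 48.9
```

Request:
apply_moves:
  increments:
    - {"tx": 0.0002, "ty": 0.001, "tz": 0, "rx": 0, "ry": 0, "rz": 0, "claw": 0.04}
    - {"tx": 0.0004, "ty": 0.002, "tz": 0, "rx": 0, "ry": 0, "rz": 0, "claw": 0.04}
    - {"tx": 0.0004, "ty": 0.002, "tz": 0, "rx": 0, "ry": 0, "rz": 0, "claw": 0.04}

```text
clock: 15.6
eef_pos: [494.9, 89.6, 40.4]
tool_rot: [-3.132, 0.009, 1.39]
force: [-9.5, -5.5, 1.5]
width: 48.8
```

Request:
apply_moves:
  increments:
    - {"tx": 0.0002, "ty": 0.001, "tz": 0, "rx": 0, "ry": 0, "rz": 0, "claw": 0.04}
    - {"tx": 0.0004, "ty": 0.002, "tz": 0, "rx": 0, "ry": 0, "rz": 0, "claw": 0.04}
    - {"tx": 0.0004, "ty": 0.002, "tz": 0, "rx": 0, "ry": 0, "rz": 0, "claw": 0.04}

```text
clock: 15.9
eef_pos: [494.9, 89.7, 40.5]
tool_rot: [-3.132, 0.011, 1.39]
force: [-9.2, -8.6, 4.6]
width: 48.7
```

It's in the corner. I'll add a little push on both stops and check the dial.

Request:
apply_moves:
  increments:
    - {"tx": 0.001, "ty": 0, "tz": 0, "rx": 0, "ry": 0, "rz": 0, "claw": 0.04}
    - {"tx": 0.002, "ty": 0.0005, "tz": 0, "rx": 0, "ry": 0, "rz": 0, "claw": 0.04}
    - {"tx": 0.0025, "ty": 0.0008, "tz": 0, "rx": 0, "ry": 0, "rz": 0, "claw": 0.04}
    - {"tx": 0.0025, "ty": 0.0008, "tz": 0, "rx": 0, "ry": 0, "rz": 0, "claw": 0.04}
    - {"tx": 0.0025, "ty": 0.0008, "tz": 0, "rx": 0, "ry": 0, "rz": 0, "claw": 0.04}

```text
clock: 16.4
eef_pos: [495.0, 89.6, 40.5]
tool_rot: [-3.128, 0.014, 1.389]
force: [-14.3, -8.4, 10.5]
width: 49.1
```

```bash
python3 - <<'E'
from h import *
s=read_state(); print(s['eef_pos'],s['tool_rot'],s['force'],s['torque'])
snap('side','s6.png'); snap('top','t6.png')
a=cv2.imread('pics/s6.png')[170:250,280:365]; b=cv2.imread('pics/t6.png')[175:245,265:345]
f=lambda x,k:cv2.resize(x,(400,int(400*x.shape[0]/x.shape[1])),interpolation=cv2.INTER_CUBIC)[:350]
cv2.imwrite('pics/c6.png',np.hstack([f(a,1),f(b,1)]))
E
```

```text
[494.99492222  89.64429706  40.48215253] [-3.12773324  0.01399881  1.38941231] [-14.26415417  -8.4031169   10.452183  ] [-1.77465167  2.89470702 -0.14298741]
```

View pics/c6.png

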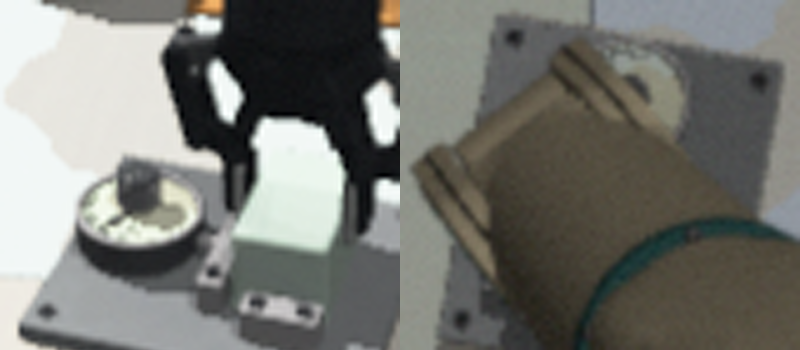

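The side view shows the blank in the corner, and the hand has swung clockwise from its zero. I'll measure that angle numerically.

```bash
python3 - <<'E'
from h import *
K=np.array([579.,74.])
for f in('raw_s4.png','raw_s5.png','s6.png'):
    i=cv2.cvtColor(cv2.imread('pics/'+f),cv2.COLOR_BGR2GRAY).astype(np.float32)
    th=np.radians(np.arange(40,181,5)); v=[]
    for t in th:
        P=[[K[0]+r*np.cos(t),K[1]+r*np.sin(t),40] for r in np.arange(15,24,1.5)]
        m=proj('side',P).astype(np.float32); v.append(cv2.remap(i,m[:,:1],m[:,1:],1).mean())
    v=np.array(v); w=np.clip(np.median(v)-v-25,0,None); print(f,v.astype(int),'hand deg',np.degrees((w*th).sum()/w.sum()).round(1))
E
```

```text
raw_s4.png [229 230 230 221 194 147 101  89 117 155 173 159 159 159 160 158 155 155
 154 154 153 153 152 154 162 181 203 222 231] hand deg 74.2
raw_s5.png [213 189 155 129 129 149 177 185 174 178 178 160 160 160 160 158 154 155
 155 155 154 154 153 154 163 182 203 222 232] hand deg 57.6
s6.png [210 184 149 122 126 157 187 186 174 177 178 160 160 160 160 158 155 155
 155 154 154 152 150 148 153 167 183 196 207] hand deg 57.0
```

```bash
python3 - <<'E'
from h import *
o=[]
xs=np.linspace(615,540,380);ys=np.linspace(115,35,400)
Y,X=np.meshgrid(ys,xs); P=np.c_[X.ravel(),Y.ravel(),np.full(X.size,41.)]
m=proj('side',P).astype(np.float32).reshape(380,400,2)
for f in('raw_s4.png','s6.png'):
    i=cv2.imread('pics/'+f); r=cv2.remap(i,m[...,0],m[...,1],cv2.INTER_CUBIC); cv2.drawMarker(r,(int((115-74.2)*5),int((615-578.5)*5.07)),(0,0,255)); o.append(r)
cv2.imwrite('pics/c7.png',np.hstack(o))
E
```

```text
(no output)
```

View pics/c7.png

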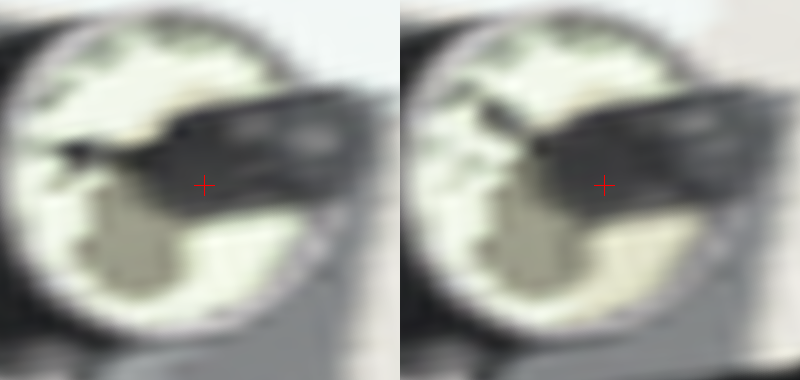

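Rectified dial: the hand went from about 6° (zero) to about 36°, so roughly 0.5–0.55 rad, against the 0.6 expected and the 0.45–0.85 window. The z-moment of 0.14 N m at about 12.6 N puts the fence resultant within about 11 mm of the tool axis. That lies between the pads, so both are touching. I'll hold briefly, confirm it's steady, and hand in.

Request:
apply_moves:
  increments:
    - {"tx": 0.0005, "ty": 0.0005, "tz": 0, "rx": 0, "ry": 0, "rz": 0, "claw": 0.04}
    - {"tx": 0.0005, "ty": 0.0005, "tz": 0, "rx": 0, "ry": 0, "rz": 0, "claw": 0.04}
    - {"tx": 0.0005, "ty": 0.0005, "tz": 0, "rx": 0, "ry": 0, "rz": 0, "claw": 0.04}
    - {"tx": 0.0005, "ty": 0.0005, "tz": 0, "rx": 0, "ry": 0, "rz": 0, "claw": 0.04}
    - {"tx": 0.0005, "ty": 0.0005, "tz": 0, "rx": 0, "ry": 0, "rz": 0, "claw": 0.04}

```text
clock: 17.0
eef_pos: [495.1, 89.7, 40.5]
tool_rot: [-3.127, 0.015, 1.389]
force: [-14.5, -10.7, 12.4]
width: 48.8
```

```bash
python3 - <<'E'
from h import *
s=read_state(); print(s['eef_pos'],s['tool_rot'],s['force'],s['torque'],s['width'])
F=s['force']; c,n=.983,-.181; print('gauge',F[0]*c+F[1]*n,-F[0]*n+F[1]*c)
print(finish_job())
E
```

```text
[495.05713527  89.66482342  40.51889401] [-3.12706362  0.01492112  1.38922464] [-14.5363794  -10.74668044  12.36415744] [-1.95804546  3.10915022 -0.13403136] 48.75597087623435
gauge -12.344111792733948 -13.195071542319965
the job is handed in; nothing more can be done
None
```

The job is handed in at about 17 s, with the blank still gripped and pressed into the corner; no verdict was reported.

**What I did:** I turned the knob 105° counter-clockwise, and the picture afterwards showed the drag hand lying on the needle at zero. I then gripped the 50 x 80 mm blank from the cork, laid it on the plate, slid it against the fence and then along to the end stop. The jar, paddle and tweezers were never approached.

**Last checks:**
- **Push:** about 12 N towards the fence and 13 N towards the end stop. Plate friction carries a few newtons of each.
- **Contact:** no more motion against either stop, and the moment reading puts the fence force between the two pads.
- **Attitude:** tool tilt about 0.02 rad. The jaws' direction (-10.4°) agrees with the measured gauge angle (-10.2 to -10.4°).
- **Grip:** opening reads 48.8 mm on the 50 mm blank. The reading was 2 mm low on the knob too.

**Least certain:** I read the drag hand from the side picture at about 30° (0.47–0.55 rad, depending on how it is read). That is inside the 0.45–0.85 window but lower than the nominal 0.6. I put the gap down to picture resolution. The plunger travel was not measured directly.

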